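Tighten a buckle clamp to the set torque with a break-over wrench

TASK

The little C-clamp that presses the freshly glued brass buckle onto its block is only hand-tight: take the break-over torque wrench from its cork mat, set its square ring fully home over the clamp's square screw head, and pull it clockwise (seen from above) until the handle's hinge breaks over at the set torque. Stop there: do not force the handle on to its stop, which would over-tighten the screw and bend the buckle. Then ease off, lift the wrench away with the screw left tight, and lay it flat on the cork mat, leaving everything else on the counter where it is.

Things in the scene. Friction and masses are not known exactly. Their poses are not given: they have to be found in the camera images.
- wrench: head of the break-over torque wrench: grey steel ring, 37 mm over flats, 18 mm thick, with a square through-bore 19.6 mm wide, its sides along the head's x and y. Origin: bore centre at the ring's underside; x towards the handle, z up. The whole wrench is 220 mm long, 0.3 to 0.4 kg, balanced about 105 mm from the bore; it lies flat on its ring and its red butt
- wrench_hinge (a point): the upright pin joining head and handle, 30 mm from the bore. A sprung toggle keeps the handle straight (0). Pulled clockwise seen from above it is rigid up to about 0.75 N m about the pin (9 N sideways at the grip point, 1 N m at the screw); then the handle swings on about the pin and the moment falls, to four fifths at 0.12 rad, half at 0.3; hard stop at 0.36. Eased back, it springs straight
- wrench_grip (a point): grip point, 115 mm from the bore centre, in the middle of the handle's black rubber sleeve (80 mm long, 22 mm wide, 2.5 to 18.5 mm above the wrench's underside); the point is on the centre line, at the underside's height; x along the handle to its red butt, so the angle between this x and the head's x is how far the hinge has broken over
- screw_seat (a point): clamp screw: centre of the base of its square steel head, on the round collar (26 mm across), 110 mm above the counter; z up, x and y square to the four faces. Head 18 mm square, 16 mm high, its top 3 mm chamfered to 12 mm square. The ring is home when its underside rests on the collar; it fits in four ways, with 0.8 mm play a side and about 0.09 rad of turning play each way
- screw_corner (a point): one corner of the square head, 13 mm above its base, 12.7 mm from the axis; goes round with the screw. The screw starts hand-tight, turns clockwise seen from above with 0.55 to 1.05 N m, rising as it tightens, and stays where it is left; it must turn some 0.3 to 1.2 rad more, different every time, before the wrench breaks over
- jig: the bench block with the clamp, fast to the counter: a wooden block 100 x 90 mm on battens, top at 42 mm, a brass buckle on it, and a dark iron C-clamp over it with its spine at the block's +x side (outside at 77 mm from the axis), all lower than 100 mm but for the screw. Origin: on the counter under the screw's axis, z up
- mat: the cork mat of the wrench, 280 x 110 x 4 mm, fast to the counter; origin at the centre of its underside, on the counter; x along its length, z up
- resin_button: ivory-coloured resin button, 28 mm across, 5 mm thick; origin at the centre of its underside
- seam_gauge: aluminium seam gauge with a blue slide, 152 x 18 mm (30 at the slide), 7 mm high; origin at the centre of its underside, x along it
- button_jar: small glass jar of buttons with a brass lid, 48 mm across, 54 mm high; origin at the centre of its underside
- pencil_pot: stoneware pencil pot, 80 mm across, 100 mm high, its pencils to 170 mm; origin at the centre of its underside
- thread_spool: blue thread spool, 34 mm across, 40 mm high; origin at the centre of its underside
- clothes_brush: wooden clothes brush, 150 x 50 mm, 40 mm high; origin at the centre of its underside, x along it

How it is judged:
By the outcome, as a careful person would: the job done as asked, in the order asked, and still so for the second after the job is handed in, with the robot touching nothing.
It also fails if it takes over 72 s, if anything falls off the work surface, if the arm or the gripper's body presses on something with over 40 N, if the wrist force passes 120 N, or if a joint passes its speed limit or range.

ROBOT

A 7-joint arm with a two-finger parallel gripper is mounted at the origin on the work surface. World frame = base frame: x ahead of the robot, y to its left, z up, the work surface at z = 0. Lengths are in m, angles in rad, forces in N, time in s.
With the tool pointing down it reaches from about 0.425 to 0.825 m from the base axis. Payload 3.6 kg.
Tool frame: the origin (TCP) lies between the finger pads; the fingertips stand 14 mm ahead of it and the grasp point (between the pads) lies 5 mm behind it; z points along the fingers, y is the line along which they close (so a half turn about z gives the same grasp; the last joint's range is limited). The gripper opens to 93 mm and grips with 3 to 60 N. Pads are 15 mm wide; open, the fingers measure 128 mm over their backs; the gripper's body (75 mm by 188 mm) begins 65 mm behind the grasp point.
Start: joints at [-1.194, 0.615, -0.013, 1.423, 0.008, 1.103, -0.04], TCP at [0.255, 0.598, 0.233] pointing down, gripper open.
Joint ranges: [-3.12, 3.12], [-0.3, 2.06], [-1.34, 1.32], [0.26, 2.42], [-1.36, 4.5], [0.01, 1.98], [-2.84, 2.84]. Speed limits (rad/s): [2.79, 2.79, 3.14, 3.14, 3.14, 3.14, 3.14].

INTERFACE

Orientations are given as a unit quaternion [w, x, y, z].
In Python, from bench import r gives the robot as it stands.
- The arm moves only by the tool apply_moves, never from a script. Its arguments are lists of equal length, an entry for each row: "delta_rot": the turn, a rotation vector about the tool's x, y, z in rad, a list of three; "linear": the shift along the tool's x, y, z in cm, a list of three; "fingers": the opening, from 0 (shut) to 1 (fully open). A call has 1 to 12 rows; each row is the pose to reach, as a shift and turn from the pose commanded when the call began, along the tool's axes at that moment; what a row does not reach only later rows make up. A row lasts 1/12 s, in which the tool goes at most 41.7 mm and 7.16 degrees, less where a joint would pass 70% of its speed; a pose out of reach is approached as far as the arm can. A call with a gripper value outside its range is refused whole. The fingers move at their own pace and stop on an object; the grip force is fixed at half the most. Time passes only in rows, so rows that repeat a pose let the fingers close. It gives the time, the measured TCP pose, the force, the opening and the grip force at its end, in the units of the state.
- r.read_state(): the state, without advancing time (a new reading comes with each control period).
- r.snapshot(name): name is "scene" or "top" or "wrist"; returns a dict with "color" (480x640x3 uint8, blue, green, red), "fovy" (degrees; the focal length in pixels is half the picture's height over the tangent of half this angle, whatever the lens; pixels are square), "cx", "cy" (the principal point, pixels), "R" (3x3) and "t" (3): a world point X has camera coordinates R X + t. Camera axes: x right, y down, z forward; pixel columns grow to the right and rows downward; lengths in m; the calibration is good to about 2 mm. A picture is of the moment at which its call begins. There is no depth.
- r.job_done(): hands the job in; it is judged then, once.
Trained networks look in a picture, given as the dict that the camera call returned (one of the last four; its "shot" number tells which), for a name from the list of things; names that differ only in an ending like _2 or _b are one class to them, and where a whole thing is asked for, a point or a joint stands for the part that bears it (a point fixed in the world has none). Each returns a list of dicts, best first, with "score" (0 to 1); they miss things now and then, are a little off and sometimes report something else, mostly with a low value. They report only what shows in the picture. A call takes as long as a camera call.
- r.find_in(picture, label): "position" ([x, y, z] in m, in world coordinates, good to about 4 mm: the middle of the surface that is visible of it).
- r.place_of(picture, label): "position" ([x, y, z] in m, in world coordinates, good to about 4 mm: a listed point, or the origin of a listed thing).
The state is a dict: "time": time; "joint_pos": joint angles; "joint_vel": joint speeds; "joint_efforts": joint torques, N m; "eef_pos": TCP position; "eef_rot": TCP orientation; "ft_force": force on the tool from outside, world axes, zero at the start; "ft_torque": the same for the moment, N m; "finger_gap": opening from 0.0 (shut) to 1.0 (fully open); "grip_force": force on a finger pad.
Only numpy, scipy, OpenCV 4.12 (cv2) and the standard library are available. Lean on these libraries where they do the work, as an engineer would, in place of code of your own. Each camera call takes 0.05 s, during which the arm holds its last target. There are 200 camera calls.

## Working session

There is one attempt and no reset: what is moved stays moved. The work goes in short steps, Python scripts to look and compute and a tool call to move; the robot and the scene stay as the last step left them, time stands still between calls to the robot, and variables do not carry over. Pictures are saved under pics/ and viewed, at most 13 in all, crops included, and the job is handed in when it is done.

Besides the shell and the picture viewer there is one more tool, called after ">>>" by a JSON object that holds its "op" and its "data". apply_moves: Moves the arm, as the interface text tells. Its arguments: {"type":"object","properties":{"delta_rot":{"type":"array"},"linear":{"type":"array"},"fingers":{"type":"array"}},"required":["delta_rot","linear","fingers"]}

```bash
mkdir -p pics; ls; python3 - <<'E'
from bench import r
import cv2,numpy as np
s=r.read_state();print({k:np.round(v,3) for k,v in s.items()})
for n in ["scene","top"]:
    p=r.snapshot(n);cv2.imwrite(f"pics/{n}0.png",p["color"]);print(n,p["fovy"],p["cx"],p["cy"],np.round(p["R"],3).tolist(),np.round(p["t"],3))
    for l in ["wrench","wrench_hinge","wrench_grip","screw_seat","screw_corner","jig","mat","pencil_pot","button_jar","thread_spool","clothes_brush","seam_gauge","resin_button"]:
        print(l,[(np.round(d["position"],3).tolist(),round(d["score"],2)) for d in r.place_of(p,l)[:2]])
E
```

```text
pics
{'time': np.float64(0.0), 'joint_pos': array([-1.194,  0.616, -0.013,  1.425,  0.008,  1.103, -0.04 ]), 'joint_vel': array([-0.001,  0.002, -0.001,  0.   , -0.   , -0.002, -0.001]), 'joint_efforts': array([-0.0000e+00, -4.5895e+01,  2.0900e-01, -1.6574e+01, -6.1000e-02,
        2.1000e-02,  0.0000e+00]), 'eef_pos': array([0.254, 0.597, 0.232]), 'eef_rot': array([-0.   ,  0.2  ,  0.98 , -0.001]), 'ft_force': array([ 0.566,  0.295, -0.318]), 'ft_torque': array([-0.003,  0.024,  0.031]), 'grip_force': np.float64(0.0), 'finger_gap': np.float64(0.996)}
scene 52.26929214898147 317.9846032998402 245.84366135123474 [[-0.113, 0.993, -0.012], [0.834, 0.089, -0.544], [-0.539, -0.072, -0.839]] [ 0.038 -0.426  1.361]
wrench [([0.498, 0.154, 0.005], 0.9), ([0.609, 0.178, 0.005], 0.72)]
wrench_hinge [([0.525, 0.16, 0.005], 0.8)]
wrench_grip [([0.608, 0.175, 0.002], 0.66)]
screw_seat [([0.522, -0.192, 0.108], 0.65)]
screw_corner [([0.535, -0.194, 0.12], 0.67)]
jig [([0.528, -0.194, -0.0], 0.88)]
mat [([0.562, 0.163, -0.001], 0.82), ([0.609, 0.18, 0.006], 0.49)]
pencil_pot [([0.609, 0.178, 0.004
[... 425 characters left out ...]
 ([0.524, 0.162, 0.002], 0.27)]
wrench_hinge [([0.529, 0.159, 0.002], 0.82)]
wrench_grip [([0.611, 0.182, 0.005], 0.9)]
screw_seat [([0.525, -0.192, 0.111], 0.6), ([0.497, 0.157, 0.004], 0.57)]
screw_corner [([0.536, -0.197, 0.121], 0.49)]
jig [([0.525, -0.195, 0.003], 0.95), ([0.608, 0.178, 0.002], 0.15)]
mat [([0.556, 0.158, -0.005], 0.63)]
pencil_pot [([0.673, -0.358, 0.003], 0.94), ([0.611, 0.183, 0.008], 0.71)]
button_jar [([0.777, 0.177, 0.003], 0.84)]
thread_spool [([0.746, -0.011, 0.003], 0.49), ([0.78, 0.177, -0.0], 0.44)]
clothes_brush [([0.63, 0.405, 0.003], 0.6), ([0.403, 0.004, 0.003], 0.22)]
seam_gauge [([0.624, -0.003, 0.002], 0.9)]
resin_button [([0.401, 0.004, 0.007], 0.51)]
```

View pics/top0.png

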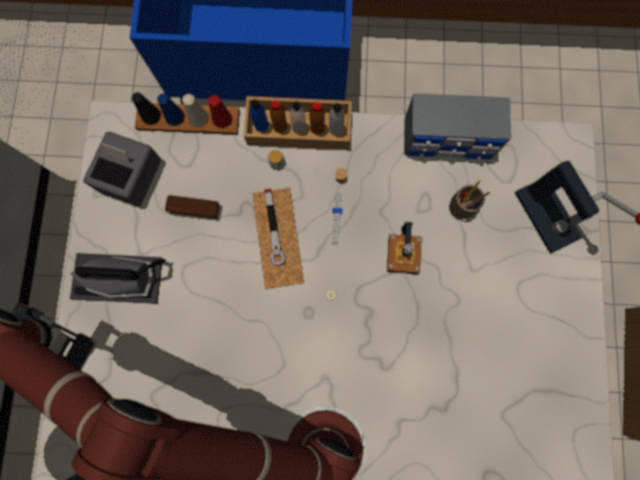

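View pics/scene0.png

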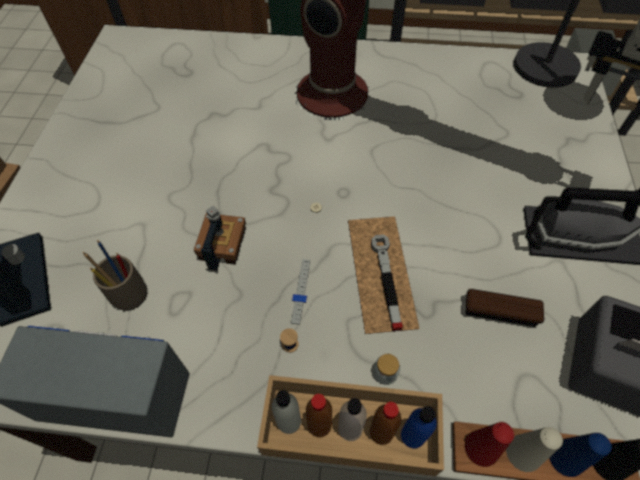

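The top view shows the wrench on its mat, with its ring at about (278,258) and its butt at (270,192). The jig is at (405,252), and nothing stands close to the wrench. The networks agree with this: bore (0.498, 0.156), grip (0.610, 0.179), screw (0.524, -0.193).

```bash
cat > h.py <<'E'
from bench import r
import cv2,numpy as np
from scipy.spatial.transform import Rotation as Ro
def pose():
    s=r.read_state();return np.array(s["eef_pos"]),Ro.from_quat(s["eef_rot"],scalar_first=True),s
def goal(x,y,z,phi):
    """print row for tool down with tool x at world yaw phi"""
    p,R,s=pose()
    G=Ro.from_euler("z",phi)*Ro.from_euler("x",np.pi)
    print("lin cm",np.round(R.inv().apply(np.array([x,y,z])-p)*100,2).tolist(),"rot",np.round((R.inv()*G).as_rotvec(),3).tolist())
def st():
    p,R,s=pose();X=R.as_matrix()[:,0]
    print("t",s["time"],"p",np.round(p,4),"yaw",round(np.arctan2(X[1],X[0]),4),"q7",round(s["joint_pos"][6],2),"F",np.round(s["ft_force"],2),"T",np.round(s["ft_torque"],2),"gap",round(float(s["finger_gap"]),3),"grip",round(float(s["grip_force"]),1))
def snap(n,f=None):
    p=r.snapshot(n)
    if f: cv2.imwrite(f"pics/{f}.png",p["color"])
    return p
def net(p,*ls):
    for l in ls: print(l,[(np.round(d["position"],4).tolist(),round(d["score"],2)) for d in r.place_of(p,l)[:2]])
def f_(p): return 240/np.tan(np.radians(p["fovy"])/2)
def proj(p,X):
    c=p["R"]@np.array(X)+p["t"];f=f_(p);return np.array([p["cx"]+f*c[0]/c[2],p["cy"]+f*c[1]/c[2]])
def ray(p,u,v,z):
    d=p["R"].T@np.array([(u-p["cx"])/f_(p),(v-p["cy"])/f_(p),1]);o=-p["R"].T@p["t"];return o+d*(z-o[2])/d[2]
E
python3 -c "
from h import *
st();goal(.61,.18,.18,.2)"
```

```text
t 1.4 p [0.2548 0.598  0.2326] yaw 2.7388 q7 -0.04 F [-0.17  0.33  0.26] T [-0.    0.07  0.02] gap 1.001 grip 0.0
lin cm [-49.06, -24.53, 5.26] rot [-0.0, 0.0, 2.539]
```

>>> {"op": "apply_moves", "data": {"linear": [[-49,-24.5,5],[-49,-24.5,5],[-49,-24.5,5],[-49,-24.5,5],[-49,-24.5,5],[-49,-24.5,5],[-49,-24.5,5],[-49,-24.5,5],[-49,-24.5,5],[-49,-24.5,5],[-49,-24.5,5],[-49,-24.5,5]], "delta_rot": [[0,0,2.54],[0,0,2.54],[0,0,2.54],[0,0,2.54],[0,0,2.54],[0,0,2.54],[0,0,2.54],[0,0,2.54],[0,0,2.54],[0,0,2.54],[0,0,2.54],[0,0,2.54]], "fingers": [1,1,1,1,1,1,1,1,1,1,1,1]}}

```text
time: 2.4
eef_pos: [0.5783, 0.2171, 0.1874]
eef_rot: [-0.0, 0.816, 0.578, 0.0]
ft_force: [0.0, -0.1, 0.1]
finger_gap: 1.001
grip_force: 0.0
```

```bash
python3 -c "
from h import *
st();goal(.61,.18,.18,.2)"
```

```text
t 2.4 p [0.5783 0.2171 0.1874] yaw 1.2331 q7 -0.48 F [ 0.02 -0.12  0.12] T [-0.07  0.11  0.02] gap 1.001 grip 0.0
lin cm [-2.46, 4.22, 0.74] rot [-0.0, -0.001, 1.033]
```

>>> {"op": "apply_moves", "data": {"linear": [[-2,3.5,0.5],[-2,3.5,0.5],[-2,3.5,0.5],[-2,3.5,0.5],[-2,3.5,0.5],[-2,3.5,0.5],[-2,3.5,0.5],[-2,3.5,0.5],[-2,3.5,0.5],[-2,3.5,0.5],[-2,3.5,0.5]], "delta_rot": [[0,0,1],[0,0,1],[0,0,1],[0,0,1],[0,0,1],[0,0,1],[0,0,1],[0,0,1],[0,0,1],[0,0,1],[0,0,1]], "fingers": [1,1,1,1,1,1,1,1,1,1,1]}}

```text
time: 3.32
eef_pos: [0.6037, 0.1884, 0.1822]
eef_rot: [-0.0, 0.993, 0.121, -0.0]
ft_force: [0.1, 0.4, -0.1]
finger_gap: 1.001
grip_force: 0.0
```

```bash
python3 -c "
from h import *
st();p=snap('wrist','w1');net(p,'wrench','wrench_grip','wrench_hinge','mat')
for X in [(.498,.156,.022),(.61,.179,.022)]: print(proj(p,X))
P,R,s=pose();print('cam',-p['R'].T@p['t']-P, p['R']@R.as_matrix())
goal(.61,.18,.021,.2)"
```

```text
t 3.3167 p [0.6037 0.1884 0.1822] yaw 0.2419 q7 -1.24 F [ 0.07  0.4  -0.14] T [-0.03  0.12  0.02] gap 1.001 grip 0.0
wrench [([0.496, 0.1557, 0.0074], 0.72)]
wrench_grip [([0.6125, 0.1795, 0.0011], 0.69)]
wrench_hinge [([0.5275, 0.1625, 0.0056], 0.62)]
mat [([0.5583, 0.1593, 0.0014], 0.66)]
[325.03852789 336.25327128]
[331.11233908 213.14820704]
cam [0.07493778 0.0186277  0.15285578] [[ 1.96518667e-03  9.99998056e-01 -1.59866050e-04]
 [-9.60216132e-01  1.84236464e-03 -2.79251833e-01]
 [-2.79250996e-01  7.02287941e-04  9.60217886e-01]]
lin cm [0.41, 0.94, 16.13] rot [-0.0, -0.0, 0.039]
```

View pics/w1.png

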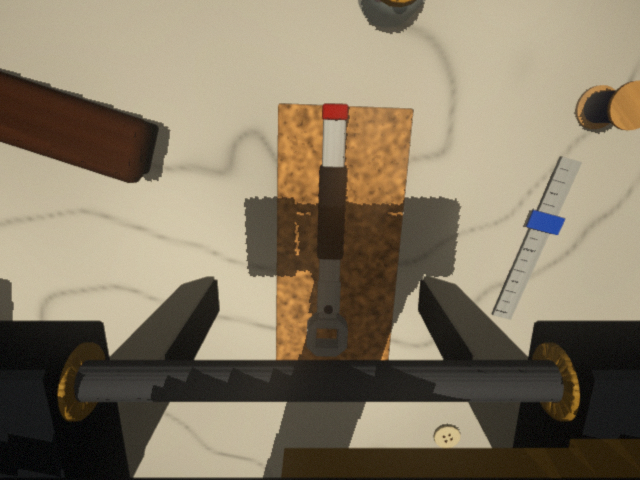

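The wrist picture shows the sleeve from (333,168) to (330,258), the bore at (327,335) and the butt end at (335,104). All of them lie close to where the networks put them.

```bash
python3 -c "
from h import *
p=snap('wrist')
a=ray(p,327,335,.022);b=ray(p,335.5,104,.02);c=ray(p,333.5,168,.0225);d=ray(p,330,258,.0225)
print(a,b,c,d,(c+d)/2,[np.arctan2(*(q-a)[[1,0]]) for q in (b,c,d)],np.linalg.norm(b-a))
"
```

```text
[0.49962691 0.15454911 0.022     ] [0.69368091 0.19635108 0.02      ] [0.64633748 0.18594741 0.0225    ] [0.57203348 0.17005343 0.0225    ] [0.60918548 0.17800042 0.0225    ] [np.float64(0.21217194582625504), np.float64(0.2108347435768758), np.float64(0.21094321099468885)] 0.19851539143640817
```

```bash
python3 -c "
from h import *
st();goal(.611,.179,.021,.211)"
```

```text
t 3.6167 p [0.6038 0.1881 0.1823] yaw 0.2392 q7 -1.24 F [-0.77  0.57  0.21] T [0.01 0.14 0.02] gap 0.998 grip 0.0
lin cm [0.48, 1.06, 16.13] rot [-0.0, -0.0, 0.028]
```

>>> {"op": "apply_moves", "data": {"linear": [[0.5,1.06,3],[0.5,1.06,7],[0.5,1.06,10],[0.5,1.06,13],[0.5,1.06,15],[0.5,1.06,16.1],[0.5,1.06,16.1],[0.5,1.06,16.1]], "delta_rot": [[0,0,0.028],[0,0,0.028],[0,0,0.028],[0,0,0.028],[0,0,0.028],[0,0,0.028],[0,0,0.028],[0,0,0.028]], "fingers": [0.6,0.5,0.5,0.5,0.5,0.5,0.5,0.5]}}

```text
time: 4.28
eef_pos: [0.6117, 0.1788, 0.0215]
eef_rot: [0.0, 0.994, 0.105, 0.0]
ft_force: [-0.1, -0.7, -0.2]
finger_gap: 0.512
grip_force: 0.0
```

```bash
python3 -c "
from h import *
st();goal(.611,.179,.020,.211)"
```

```text
t 4.2833 p [0.6117 0.1788 0.0215] yaw 0.2107 q7 -1.14 F [-0.06 -0.67 -0.19] T [-0.03  0.08  0.06] gap 0.512 grip 0.0
lin cm [-0.07, -0.03, 0.15] rot [0.0, -0.001, -0.0]
```

>>> {"op": "apply_moves", "data": {"linear": [[0,0,0.1],[0,0,0.1],[0,0,0.1],[0,0,0.1],[0,0,0.1],[0,0,0.1],[0,0,-1],[0,0,-3],[0,0,-6],[0,0,-10],[0,0,-14],[0,0,-17]], "delta_rot": [[0,0,0],[0,0,0],[0,0,0],[0,0,0],[0,0,0],[0,0,0],[0,0,0],[0,0,0],[0,0,0],[0,0,0],[0,0,0],[0,0,0]], "fingers": [0,0,0,0,0,0,0,0,0,0,0,0]}}

```text
time: 5.28
eef_pos: [0.6114, 0.1787, 0.1944]
eef_rot: [0.0, 0.994, 0.105, 0.001]
ft_force: [1.5, -0.1, -3.7]
finger_gap: 0.231
grip_force: 30.0
```

```bash
python3 -c "
from h import *
st();goal(.61,-.12,.20,.2)"
```

```text
t 5.2833 p [0.6114 0.1787 0.1944] yaw 0.2101 q7 -1.26 F [ 1.47 -0.11 -3.72] T [ 0.02  0.01 -0.02] gap 0.231 grip 30.0
lin cm [-6.37, 29.18, -0.55] rot [0.0, -0.002, 0.01]
```

>>> {"op": "apply_moves", "data": {"linear": [[-17,27,-0.5],[-17,27,-0.5],[-17,27,-0.5],[-17,27,-0.5],[-17,27,-0.5],[-17,27,-0.5],[-17,27,-0.5],[-17,27,-0.5],[-17,27,-0.5],[-17,27,-0.5],[-17,27,-0.5],[-17,27,-0.5]], "delta_rot": [[0,0,0],[0,0,0],[0,0,0],[0,0,0],[0,0,0],[0,0,0],[0,0,0],[0,0,0],[0,0,0],[0,0,0],[0,0,0],[0,0,0]], "fingers": [0,0,0,0,0,0,0,0,0,0,0,0]}}

```text
time: 6.28
eef_pos: [0.5018, -0.1185, 0.1959]
eef_rot: [-0.001, 0.994, 0.107, -0.0]
ft_force: [0.7, -0.3, -4.0]
finger_gap: 0.234
grip_force: 30.0
```

```bash
python3 -c "
from h import *
st();p=snap('wrist');net(p,'wrench','wrench_grip','screw_seat','screw_corner','jig')
print(proj(p,(.524,-.192,.126)))
cv2.imwrite('pics/w2.png',p['color'])
u,v=proj(p,(.524,-.192,.126)).astype(int);c=p['color'][max(v-60,0):v+60,max(0,u-80):u+80];print(u-80,v-60,c.shape)
big=cv2.resize(c,None,fx=4,fy=4,interpolation=cv2.INTER_CUBIC)
cv2.imwrite('pics/w2c.png',np.vstack([big]))"
```

```text
t 6.2833 p [ 0.5018 -0.1185  0.1959] yaw 0.2137 q7 -0.73 F [ 0.71 -0.33 -3.95] T [-0.02  0.08  0.05] gap 0.234 grip 30.0
wrench []
wrench_grip [([0.502, -0.1197, 0.1778], 0.9), ([0.4188, -0.1328, 0.1776], 0.66)]
screw_seat [([0.5253, -0.1907, 0.1103], 0.84)]
screw_corner [([0.5384, -0.1918, 0.1222], 0.91)]
jig [([0.5269, -0.1915, 0.003], 0.89)]
[446.0072722  243.79279258]
366 183 (120, 160, 3)
```

View pics/w2.png

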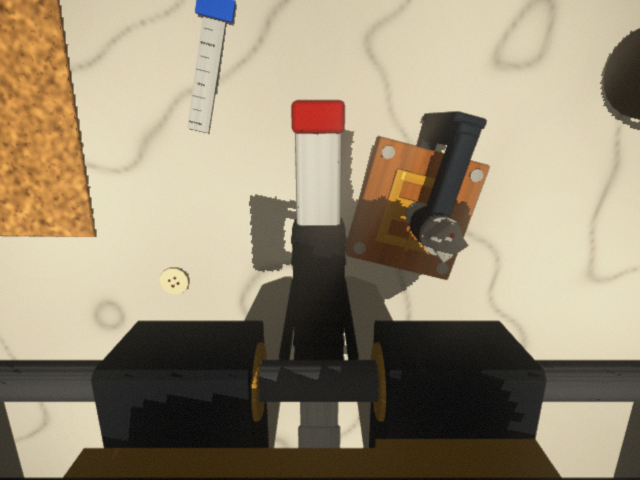

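View pics/w2c.png

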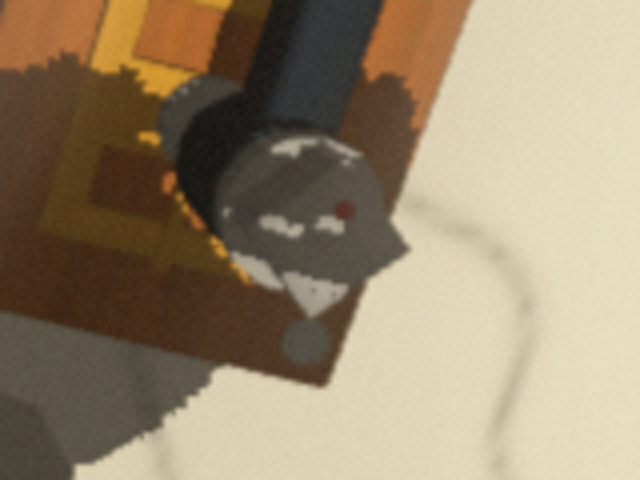

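The crop shows the clamp head with its lower corners at about (468.5,245.5) and (444,262.5) in full-picture pixels, and a red dot at (452,236).

```bash
python3 -c "
from h import *
p=snap('wrist')
for u,v,z in [(468.5,245.5,.123),(444,262.5,.123),(468.5,245.5,.110),(452,236,.126),(452,236,.123)]: print(u,v,z,ray(p,u,v,z).round(4))
print(proj(p,(.5384,-.1918,.1222)),proj(p,(.5253,-.1907,.126)))
c=p['color'][205:285,410:490]
c=cv2.convertScaleAbs(c,alpha=1.6,beta=20)
cv2.imwrite('pics/w3c.png',cv2.resize(c,None,fx=7,fy=7,interpolation=cv2.INTER_NEAREST))
a=ray(p,372,135,.042)
"
```

```text
468.5 245.5 0.123 [ 0.5248 -0.2085  0.123 ]
444 262.5 0.123 [ 0.5111 -0.1972  0.123 ]
468.5 245.5 0.11 [ 0.5218 -0.2145  0.11  ]
452 236 0.126 [ 0.5291 -0.1956  0.126 ]
452 236 0.123 [ 0.5285 -0.1968  0.123 ]
[448.60786764 218.36724741] [442.28160938 240.31825459]
```

View pics/w3c.png

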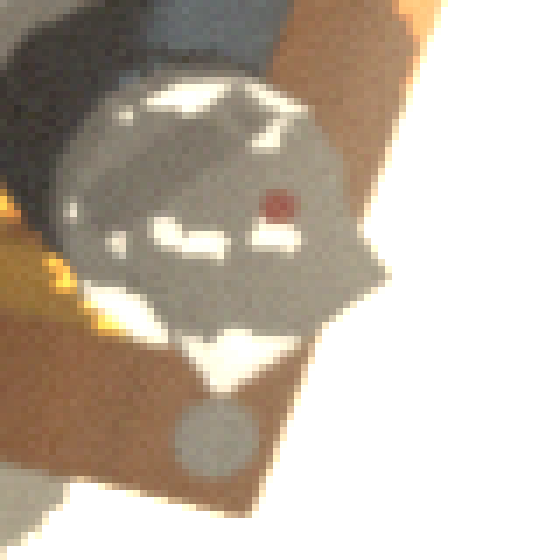

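Corners A and B come out 17.8 mm apart, which matches the 18 mm head. The faces are therefore at about 0.88 rad (mod π/2), with the centre near (0.524, -0.194). The handle will start at yaw 0.88 and sweep clockwise.

```bash
python3 -c "
from h import *
st();goal(.5977,-.1046,.170,.88)"
```

```text
t 6.6333 p [ 0.5015 -0.12    0.1961] yaw 0.2118 q7 -0.73 F [-0.48 -0.33 -4.21] T [ 0.01  0.15 -0.02] gap 0.233 grip 30.0
lin cm [9.73, 0.52, 2.61] rot [-0.0, 0.0, -0.668]
```

>>> {"op": "apply_moves", "data": {"linear": [[3,0.5,0],[6,0.5,0.5],[9.7,0.5,1],[9.7,0.5,2],[9.7,0.5,2.6],[9.7,0.5,2.6],[9.7,0.5,2.6],[9.7,0.5,2.6],[9.7,0.5,2.6],[9.7,0.5,2.6]], "delta_rot": [[0,0,-0.12],[0,0,-0.24],[0,0,-0.36],[0,0,-0.48],[0,0,-0.6],[0,0,-0.668],[0,0,-0.668],[0,0,-0.668],[0,0,-0.668],[0,0,-0.668]], "fingers": [0,0,0,0,0,0,0,0,0,0]}}

```text
time: 7.47
eef_pos: [0.5974, -0.1051, 0.1705]
eef_rot: [0.0, 0.905, 0.425, 0.0]
ft_force: [0.3, -0.3, -3.5]
finger_gap: 0.233
grip_force: 30.0
```

```bash
python3 -c "
from h import *
st();out=[]
for n in ['scene','top']:
    p=snap(n);net(p,'wrench','wrench_grip','screw_seat','screw_corner')
    P,R,s=pose();X=(.5238,-.194,.126);u,v=proj(p,X);B=P+R.apply([-.116,0,.0165-.018]);print(n,proj(p,X),B,proj(p,B))
    u,v=int(u),int(v);c=p['color'][v-30:v+30,u-40:u+40];print(u-40,v-30);out.append(cv2.resize(cv2.convertScaleAbs(c,alpha=1.5,beta=15),None,fx=5,fy=5,interpolation=cv2.INTER_NEAREST))
cv2.imwrite('pics/h1.png',np.hstack(out))
"
```

```text
t 7.4667 p [ 0.5974 -0.1051  0.1705] yaw 0.8777 q7 -0.25 F [ 0.31 -0.26 -3.46] T [-0.04  0.09  0.06] gap 0.233 grip 30.0
wrench [([0.5208, -0.1969, 0.1564], 0.71)]
wrench_grip [([0.597, -0.1101, 0.1517], 0.74)]
screw_seat [([0.7429, -0.0092, -0.0019], 0.56), ([0.5246, -0.1937, 0.1058], 0.42)]
screw_corner [([0.536, -0.1946, 0.1241], 0.46), ([0.7807, 0.1745, 0.0006], 0.28)]
scene [211.0829142  208.96947809] [ 0.52331051 -0.1942937   0.1718417 ] [206.37615581 194.39831258]
171 178
wrench [([0.5247, -0.1921, 0.1548], 0.55)]
wrench_grip []
screw_seat []
screw_corner []
top [409.02267713 248.38204605] [ 0.52328318 -0.1943931   0.17172972] [412.12067173 245.45648594]
369 218
```

View pics/h1.png

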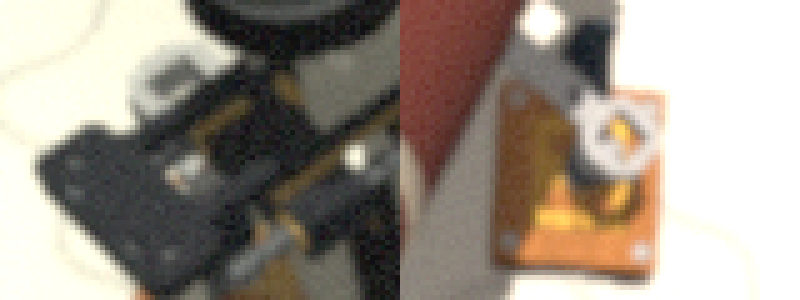

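The ring shows within about a pixel of the predicted pose in both views: about (207,195) in the scene and (413,244) in the top. It is over the screw, so I'm lowering gently and watching the force.

>>> {"op": "apply_moves", "data": {"linear": [[0.1,0,1.5],[0.1,0,2.5],[0.1,0,2.8],[0.1,0,3.0],[0.1,0,3.2],[0.1,0,3.2]], "delta_rot": [[0,0,0],[0,0,0],[0,0,0],[0,0,0],[0,0,0],[0,0,0]], "fingers": [0,0,0,0,0,0]}}

```text
time: 8.47
eef_pos: [0.5982, -0.1041, 0.1385]
eef_rot: [-0.0, 0.905, 0.425, 0.0]
ft_force: [-0.6, 1.5, -0.2]
finger_gap: 0.235
grip_force: 30.0
```

```bash
python3 -c "
from h import *
st()"
```

```text
t 8.4667 p [ 0.5982 -0.1041  0.1385] yaw 0.8789 q7 -0.23 F [-0.58  1.49 -0.18] T [ 0.11  0.34 -0.1 ] gap 0.235 grip 30.0
```

>>> {"op": "apply_moves", "data": {"linear": [[0.05,-0.1,0],[0.05,-0.1,0.1],[0.05,-0.1,0.2],[0.05,-0.1,0.3]], "delta_rot": [[0,0,0],[0,0,0],[0,0,0],[0,0,0]], "fingers": [0,0,0,0]}}

```text
time: 8.8
eef_pos: [0.5983, -0.1034, 0.1358]
eef_rot: [0.001, 0.905, 0.426, 0.001]
ft_force: [0.3, 0.6, -0.3]
finger_gap: 0.236
grip_force: 30.0
```

```bash
python3 -c "
from h import *
st()"
```

```text
t 8.8 p [ 0.5983 -0.1034  0.1358] yaw 0.8793 q7 -0.23 F [ 0.35  0.57 -0.3 ] T [-0.07  0.12  0.06] gap 0.236 grip 30.0
```

>>> {"op": "apply_moves", "data": {"linear": [[0.03,-0.05,0.1],[0.03,-0.05,0.2],[0.03,-0.05,0.3],[0.03,-0.05,0.4],[0.03,-0.05,0.4]], "delta_rot": [[0,0,0],[0,0,0],[0,0,0],[0,0,0],[0,0,0]], "fingers": [0,0,0,0,0]}}

```text
time: 9.22
eef_pos: [0.5978, -0.1027, 0.1311]
eef_rot: [0.0, 0.905, 0.426, 0.0]
ft_force: [1.7, 0.0, -0.6]
finger_gap: 0.233
grip_force: 30.0
```

```bash
python3 -c "
from h import *
st()"
```

```text
t 9.2167 p [ 0.5978 -0.1027  0.1311] yaw 0.8794 q7 -0.22 F [ 1.75  0.03 -0.58] T [-0.17 -0.12  0.15] gap 0.233 grip 30.0
```

>>> {"op": "apply_moves", "data": {"linear": [[0.05,0.04,0.1],[0.05,0.04,0.2],[0.05,0.04,0.3],[0.05,0.04,0.4],[0.05,0.04,0.5],[0.05,0.04,0.5]], "delta_rot": [[0,0,0],[0,0,0],[0,0,0],[0,0,0],[0,0,0],[0,0,0]], "fingers": [0,0,0,0,0,0]}}

```text
time: 9.72
eef_pos: [0.5979, -0.1026, 0.1259]
eef_rot: [-0.0, 0.905, 0.425, -0.0]
ft_force: [1.7, -0.0, -0.6]
finger_gap: 0.233
grip_force: 30.0
```

```bash
python3 -c "
from h import *
st()"
```

```text
t 9.7167 p [ 0.5979 -0.1026  0.1259] yaw 0.8789 q7 -0.22 F [ 1.67 -0.02 -0.57] T [-0.2  -0.07  0.13] gap 0.233 grip 30.0
```

>>> {"op": "apply_moves", "data": {"linear": [[0,0,0.05],[0,0,0.1],[0,0,0.15],[0,0,0.15]], "delta_rot": [[0,0,0],[0,0,0],[0,0,0],[0,0,0]], "fingers": [0,0,0,0]}}

```text
time: 10.05
eef_pos: [0.5979, -0.1026, 0.1246]
eef_rot: [-0.0, 0.905, 0.425, -0.0]
ft_force: [1.8, 1.2, -0.0]
finger_gap: 0.234
grip_force: 30.0
```

```bash
python3 -c "
from h import *
st();out=[]
for n in ['scene','wrist']:
    p=snap(n);net(p,'wrench','wrench_grip','wrench_hinge')
    P,R,s=pose()
    for d in (0,.01): 
        B=P+R.apply([-.116,0,.0165-.018-d]);print(n,proj(p,B))
    u,v=(211,209) if n=='scene' else (320,400)
    c=p['color'][v-30:v+30,u-40:u+40] if n=='scene' else p['color'][360:480,240:400]
    k=6 if n=='scene' else 3
    out.append(cv2.resize(cv2.convertScaleAbs(c,alpha=1.5,beta=15),(480,360),interpolation=cv2.INTER_NEAREST))
cv2.imwrite('pics/h2.png',out[0])
"
```

```text
t 10.05 p [ 0.5979 -0.1026  0.1246] yaw 0.8789 q7 -0.22 F [ 1.77  1.16 -0.03] T [-0.21 -0.03  0.12] gap 0.234 grip 30.0
wrench [([0.5275, -0.1959, 0.1233], 0.61)]
wrench_grip [([0.5947, -0.106, 0.1068], 0.71)]
wrench_hinge [([0.5393, -0.1705, 0.1182], 0.66)]
scene [212.04387419 209.03206604]
scene [211.07549163 205.99488633]
wrench []
wrench_grip [([0.5944, -0.1058, 0.1064], 0.6)]
wrench_hinge []
wrist [318.85956142 514.07738864]
wrist [318.89839458 534.0004448 ]
```

View pics/h2.png

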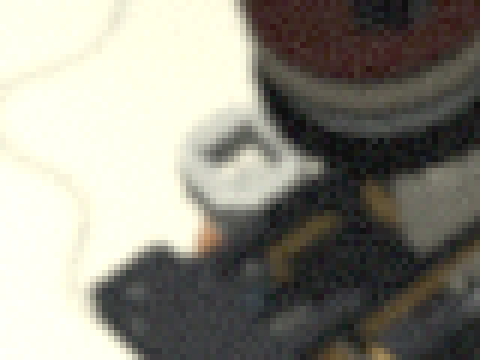

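The ring now centres at about (211.8,206.5), roughly 8 mm higher than it would be if home. So it hung on the chamfer and pitched in the grip by about 0.12 rad. I'll lift, level it with a tool pitch, and shift outward, as the contact forces and the networks' screw position (0.525, -0.191) suggest.

>>> {"op": "apply_moves", "data": {"linear": [[0,0,-1.2],[0,0,-2.2],[0.15,0.05,-2.2],[0.15,0.05,-2.2],[0.15,0.05,-2.2]], "delta_rot": [[0,0,0],[0,0.06,0],[0,0.12,0],[0,0.12,0],[0,0.12,0]], "fingers": [0,0,0,0,0]}}

```text
time: 10.87
eef_pos: [0.5977, -0.103, 0.1468]
eef_rot: [-0.026, 0.904, 0.423, 0.053]
ft_force: [-0.1, 1.1, -3.9]
finger_gap: 0.234
grip_force: 30.0
```

```bash
python3 -c "
from h import *
st();out=[]
for n in ['scene','top','wrist']:
    p=snap(n);net(p,'wrench','wrench_grip','wrench_hinge')
    if n=='wrist': break
    c=p['color'][179:239,171:251] if n=='scene' else p['color'][218:278,369:449]
    out.append(cv2.resize(cv2.convertScaleAbs(c,alpha=1.3,beta=10),(400,300),interpolation=cv2.INTER_CUBIC))
    P,R,s=pose()
    for zz in (.146,.131): print(n,proj(p,(.5252,-.1918,zz)))
cv2.imwrite('pics/h3.png',np.hstack(out))
"
```

```text
t 10.8667 p [ 0.5977 -0.103   0.1468] yaw 0.8756 q7 -0.13 F [-0.1   1.12 -3.89] T [-0.2   0.24 -0.  ] gap 0.234 grip 30.0
wrench [([0.524, -0.1948, 0.1298], 0.72)]
wrench_grip [([0.5967, -0.1036, 0.1299], 0.63)]
wrench_hinge []
scene [210.03389595 203.49126459]
scene [211.50718652 208.10137857]
wrench [([0.5273, -0.1876, 0.1308], 0.74)]
wrench_grip [([0.5986, -0.098, 0.1279], 0.49), ([0.7797, 0.1775, 0.0002], 0.17)]
wrench_hinge [([0.5451, -0.1661, 0.1276], 0.7), ([0.7442, -0.01, 0.0017], 0.26)]
top [409.42772872 246.44872439]
top [408.48629862 247.468413  ]
wrench []
wrench_grip [([0.5974, -0.1033, 0.1267], 0.93), ([0.7452, -0.0121, -0.0009], 0.49)]
wrench_hinge [([0.5443, -0.1651, 0.1292], 0.72)]
```

View pics/h3.png

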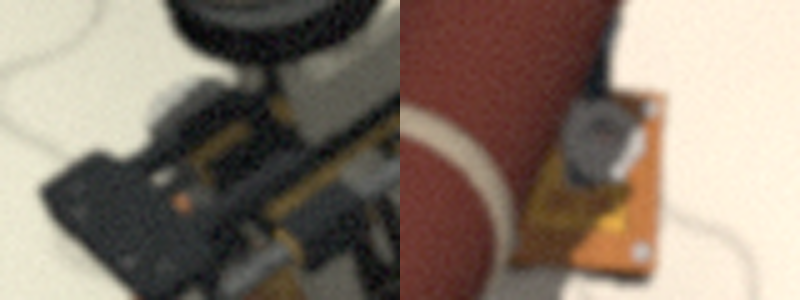

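The wrench is level again, with all nets at z ≈ 0.129. In the top view the ring centres at (409.6,246), against a predicted (409.4,246.4). Next I work out world-frame steps for the tilted tool.

```bash
cat >> h.py <<'E'
def wd(*ds):
    p,R,s=pose()
    for d in ds: print(d,"-> tool cm",np.round(R.inv().apply(np.array(d)/10),3).tolist())
E
python3 -c "
from h import *
wd((1,.6,-3),(1,.6,-5),(1,.6,-7),(0,0,-1))
P,R,s=pose();print(R.inv().apply([0,0,1]))"
```

```text
(1, 0.6, -3) -> tool cm [0.073, 0.039, 0.311]
(1, 0.6, -5) -> tool cm [0.049, 0.039, 0.51]
(1, 0.6, -7) -> tool cm [0.026, 0.039, 0.708]
(0, 0, -1) -> tool cm [-0.012, 0.0, 0.099]
[ 1.19480485e-01 -6.90513998e-05 -9.92836547e-01]
```

>>> {"op": "apply_moves", "data": {"linear": [[0.07,0.04,0.3],[0.05,0.04,0.5],[0.03,0.04,0.6],[0.02,0.04,0.7],[0.02,0.04,0.7]], "delta_rot": [[0,0,0],[0,0,0],[0,0,0],[0,0,0],[0,0,0]], "fingers": [0,0,0,0,0]}}

```text
time: 11.88
eef_pos: [0.6, -0.1014, 0.1395]
eef_rot: [-0.026, 0.903, 0.425, 0.054]
ft_force: [-0.5, -0.2, -3.1]
finger_gap: 0.233
grip_force: 30.0
```

```bash
python3 -c "
from h import *
st()"
```

```text
t 11.8833 p [ 0.6    -0.1014  0.1395] yaw 0.8786 q7 -0.12 F [-0.51 -0.18 -3.06] T [-0.2   0.35 -0.04] gap 0.233 grip 30.0
```

>>> {"op": "apply_moves", "data": {"linear": [[-0.05,0,0.1],[-0.07,0,0.2],[-0.07,0,0.2]], "delta_rot": [[0,0,0],[0,0,0],[0,0,0]], "fingers": [0,0,0]}}

```text
time: 12.13
eef_pos: [0.5999, -0.102, 0.1378]
eef_rot: [-0.025, 0.903, 0.425, 0.054]
ft_force: [0.1, 0.0, -2.0]
finger_gap: 0.234
grip_force: 30.0
```

```bash
python3 -c "
from h import *
st()"
```

```text
t 12.1333 p [ 0.5999 -0.102   0.1378] yaw 0.8788 q7 -0.12 F [ 0.14  0.   -1.99] T [-0.43  0.41  0.01] gap 0.234 grip 30.0
```

```bash
cat >> h.py <<'E'
def avg(n=8):
    L=[]
    for i in range(n): r.snapshot("top");s=r.read_state();L.append(np.r_[s["ft_force"],s["ft_torque"]])
    p,R,s=pose();m=np.mean(L,0);Rt=R.inv()
    print("F",m[:3].round(2),"T",m[3:].round(3),"std",np.std(L,0).round(2));return m
E
python3 -c "
from h import *
avg();st();P,R,s=pose();print(R.as_matrix().round(3))"
```

```text
F [-0.69 -0.69 -1.32] T [-0.48  0.5  -0.03] std [0.43 0.37 0.69 0.05 0.03 0.04]
t 12.5333 p [ 0.5999 -0.1019  0.1378] yaw 0.8788 q7 -0.12 F [-0.74 -0.47 -1.52] T [-0.53  0.56 -0.03] gap 0.236 grip 30.0
[[ 0.634  0.77   0.076]
 [ 0.764 -0.638  0.092]
 [ 0.119  0.    -0.993]]
```

>>> {"op": "apply_moves", "data": {"linear": [[-0.08,0,-0.05],[-0.09,0,0.05],[-0.1,0,0.15],[-0.12,0,0.25],[-0.12,0,0.25]], "delta_rot": [[0,0,0],[0,0,0],[0,0,0],[0,0,0],[0,0,0]], "fingers": [0,0,0,0,0]}}

```text
time: 12.95
eef_pos: [0.5996, -0.1022, 0.135]
eef_rot: [-0.025, 0.903, 0.425, 0.054]
ft_force: [0.8, -0.0, -0.6]
finger_gap: 0.234
grip_force: 30.0
```

```bash
python3 -c "
from h import *
avg(4);st()"
```

```text
F [ 0.04 -0.2  -1.21] T [-0.424  0.321  0.007] std [0.48 0.61 0.44 0.05 0.02 0.01]
t 13.15 p [ 0.5996 -0.1022  0.1352] yaw 0.8791 q7 -0.12 F [ 0.63 -0.12 -1.77] T [-0.45  0.33  0.02] gap 0.235 grip 30.0
```

```bash
python3 -c "
from h import *
for i in range(2):
  p=snap('scene');net(p,'wrench','wrench_grip','wrench_hinge')
p=snap('wrist');net(p,'wrench_grip','wrench_hinge')
p=snap('top');net(p,'wrench','wrench_grip','wrench_hinge')
"
```

```text
wrench [([0.5266, -0.193, 0.1219], 0.89), ([0.782, 0.1752, -0.0007], 0.67)]
wrench_grip [([0.5981, -0.1074, 0.117], 0.87)]
wrench_hinge []
wrench [([0.5265, -0.1905, 0.1229], 0.94)]
wrench_grip [([0.5992, -0.1057, 0.1185], 0.75)]
wrench_hinge []
wrench_grip [([0.5985, -0.1021, 0.1178], 0.69)]
wrench_hinge []
wrench [([0.5261, -0.1891, 0.1238], 0.64)]
wrench_grip [([0.598, -0.0999, 0.1181], 0.64)]
wrench_hinge [([0.5456, -0.1664, 0.1208], 0.89)]
```

>>> {"op": "apply_moves", "data": {"linear": [[0.03,0,-0.25],[0.05,0,-0.45],[0.05,0.23,-0.4],[0.05,0.46,-0.35],[0.04,0.69,-0.3],[0.03,0.92,-0.25],[0.03,0.92,-0.15],[0.03,0.92,-0.1],[0.03,0.92,-0.1]], "delta_rot": [[0,0.02,0],[0,0.04,0],[-0.002,0.04,0.02],[-0.005,0.04,0.04],[-0.007,0.04,0.06],[-0.01,0.04,0.08],[-0.01,0.04,0.08],[-0.01,0.04,0.08],[-0.01,0.04,0.08]], "fingers": [0,0,0,0,0,0,0,0,0]}}

```text
time: 14.65
eef_pos: [0.606, -0.1089, 0.1358]
eef_rot: [-0.031, 0.919, 0.387, 0.073]
ft_force: [-1.9, -3.9, -1.4]
finger_gap: 0.238
grip_force: 30.0
```

```bash
python3 -c "
from h import *
avg(4);st()
p=snap('scene');net(p,'wrench','wrench_grip')
p=snap('top');net(p,'wrench','wrench_grip','wrench_hinge')
"
```

```text
F [-3.34 -4.01 -1.42] T [-1.331  1.09   0.131] std [0.2  0.14 0.58 0.05 0.02 0.03]
t 14.85 p [ 0.606  -0.1089  0.136 ] yaw 0.7976 q7 -0.14 F [-2.99 -3.99 -1.05] T [-1.3   1.1   0.16] gap 0.233 grip 30.0
wrench []
wrench_grip [([0.6063, -0.111, 0.1181], 0.75)]
wrench [([0.5238, -0.1912, 0.119], 0.56), ([0.5484, -0.1679, 0.1167], 0.25)]
wrench_grip [([0.6048, -0.1083, 0.1191], 0.66)]
wrench_hinge [([0.5449, -0.1663, 0.1171], 0.73)]
```

The ring has dropped onto the head: it is at about 0.119 and level with the grip. The tool is pulling outward by about 5 N, so I'll relieve that and press on down.

>>> {"op": "apply_moves", "data": {"linear": [[-0.1,0,0],[-0.13,0,0.1],[-0.14,0,0.2],[-0.15,0,0.3],[-0.15,0,0.3]], "delta_rot": [[0,0,0],[0,0,0],[0,0,0],[0,0,0],[0,0,0]], "fingers": [0,0,0,0,0]}}

```text
time: 15.62
eef_pos: [0.606, -0.1084, 0.1327]
eef_rot: [-0.032, 0.918, 0.387, 0.073]
ft_force: [-2.3, -3.9, -0.8]
finger_gap: 0.234
grip_force: 30.0
```

```bash
python3 -c "
from h import *
avg(4);st()
p=snap('scene');net(p,'wrench','wrench_grip')
p=snap('top');net(p,'wrench','wrench_grip','wrench_hinge')
"
```

```text
F [-1.53 -3.1  -1.57] T [-1.054  0.773  0.098] std [0.42 0.29 0.34 0.03 0.03 0.04]
t 15.8167 p [ 0.606  -0.1085  0.1329] yaw 0.7982 q7 -0.14 F [-1.91 -3.15 -1.13] T [-1.    0.73  0.1 ] gap 0.235 grip 30.0
wrench [([0.5264, -0.1956, 0.1185], 0.85)]
wrench_grip [([0.604, -0.1101, 0.1122], 0.8)]
wrench [([0.528, -0.1906, 0.1171], 0.81), ([0.7819, 0.1769, 0.0023], 0.28)]
wrench_grip [([0.6045, -0.1079, 0.1143], 0.51)]
wrench_hinge [([0.5479, -0.1729, 0.1174], 0.65)]
```

>>> {"op": "apply_moves", "data": {"linear": [[-0.1,0,-0.1],[-0.2,0,-0.1],[-0.22,0,0],[-0.24,0,0.1],[-0.26,0,0.2],[-0.26,0,0.2]], "delta_rot": [[0,0,0],[0,0.04,0],[0,0.04,0],[0,0.04,0],[0,0.04,0],[0,0.04,0]], "fingers": [0,0,0,0,0,0]}}

```text
time: 16.67
eef_pos: [0.605, -0.1093, 0.1304]
eef_rot: [-0.04, 0.917, 0.387, 0.092]
ft_force: [1.2, 0.4, -1.8]
finger_gap: 0.232
grip_force: 30.0
```

```bash
python3 -c "
from h import *
avg(4);st()
p=snap('scene');net(p,'wrench','wrench_grip')
p=snap('top');net(p,'wrench','wrench_grip','wrench_hinge')
"
```

```text
F [ 1.81  0.68 -2.95] T [-0.233 -0.022  0.093] std [0.5  0.78 0.53 0.05 0.06 0.04]
t 16.8667 p [ 0.6049 -0.1094  0.1306] yaw 0.7989 q7 -0.09 F [ 1.74  1.95 -3.54] T [-0.16 -0.12  0.05] gap 0.237 grip 30.0
wrench [([0.5267, -0.1942, 0.1139], 0.58)]
wrench_grip [([0.6024, -0.112, 0.1132], 0.68)]
wrench [([0.5277, -0.19, 0.1139], 0.71)]
wrench_grip [([0.6042, -0.1084, 0.1174], 0.72)]
wrench_hinge []
```

>>> {"op": "apply_moves", "data": {"linear": [[0.05,0,0.1],[0.03,0,0.2],[0.02,0,0.3],[0.0,0,0.4],[-0.02,0,0.5],[-0.02,0,0.5]], "delta_rot": [[0,0,0],[0,0,0],[0,0,0],[0,0,0],[0,0,0],[0,0,0]], "fingers": [0,0,0,0,0,0]}}

```text
time: 17.72
eef_pos: [0.6053, -0.1095, 0.1257]
eef_rot: [-0.039, 0.917, 0.387, 0.092]
ft_force: [3.0, 1.3, 0.1]
finger_gap: 0.233
grip_force: 30.0
```

```bash
python3 -c "
from h import *
avg(4);st()
p=snap('scene');net(p,'wrench','wrench_grip')
p=snap('top');net(p,'wrench','wrench_grip','wrench_hinge')
"
```

```text
F [ 3.3   2.66 -0.1 ] T [ 0.151 -0.316  0.073] std [0.67 0.26 0.41 0.03 0.02 0.03]
t 17.9167 p [ 0.6052 -0.1096  0.1258] yaw 0.7982 q7 -0.08 F [3.33 2.63 0.11] T [ 0.18 -0.33  0.1 ] gap 0.236 grip 30.0
wrench [([0.525, -0.1938, 0.1079], 0.62)]
wrench_grip [([0.6039, -0.1143, 0.1095], 0.86)]
wrench [([0.5258, -0.1898, 0.1087], 0.68), ([0.6306, 0.4041, -0.0011], 0.17)]
wrench_grip [([0.6061, -0.1091, 0.1074], 0.71)]
wrench_hinge []
```

The ring is home: its underside is at about 0.108–0.110 and collar contact shows in Fz. Next I compute arc rows about the screw axis.

```bash
cat >> h.py <<'E'
def arc(C,ths):
    p,R,s=pose();rho=p-np.array([C[0],C[1],p[2]])
    print("radius",np.linalg.norm(rho),"dir",np.arctan2(rho[1],rho[0]))
    for t in ths:
        Z=Ro.from_rotvec([0,0,-t]);print(t,np.round(R.inv().apply(Z.apply(rho)-rho)*100,2).tolist(),np.round(R.inv().apply([0,0,-t]),3).tolist())
def ten(n=3):
    m=avg(n);p,R,s=pose();M=R.as_matrix();y=M[:,1];x=np.array([y[1]*-1,y[0],0]);print("tang(-y) %.2f radial(out) %.2f"%(-m[:3]@y,m[:3]@x));st()
E
python3 -c "
from h import *
arc((.5245,-.192),[.05,.1,.15,.2,.25,.3])"
```

```text
radius 0.11534604631469067 dir 0.7963779577714162
0.05 [-0.02, 0.58, -0.0] [-0.01, 0.0, 0.049]
0.1 [-0.06, 1.15, -0.01] [-0.02, 0.0, 0.098]
0.15 [-0.13, 1.72, -0.03] [-0.03, 0.0, 0.147]
0.2 [-0.23, 2.29, -0.05] [-0.04, 0.0, 0.196]
0.25 [-0.36, 2.85, -0.08] [-0.05, 0.0, 0.245]
0.3 [-0.51, 3.41, -0.11] [-0.06, 0.0, 0.294]
```

>>> {"op": "apply_moves", "data": {"linear": [[0.15,0,0],[0.13,0.58,0],[0.09,1.15,-0.01],[0.02,1.72,-0.03],[-0.08,2.29,-0.05],[-0.08,2.29,-0.05]], "delta_rot": [[0,0,0],[-0.01,0,0.049],[-0.02,0,0.098],[-0.03,0,0.147],[-0.04,0,0.196],[-0.04,0,0.196]], "fingers": [0,0,0,0,0,0]}}

```text
time: 18.77
eef_pos: [0.6195, -0.1254, 0.1251]
eef_rot: [-0.031, 0.951, 0.294, 0.094]
ft_force: [1.5, 2.9, -0.2]
finger_gap: 0.234
grip_force: 30.3
```

```bash
python3 -c "
from h import *
ten()
p=snap('scene');net(p,'wrench','wrench_grip','wrench_hinge')"
```

```text
F [0.99 3.22 0.14] T [0.399 0.127 0.621] std [0.08 0.16 0.38 0.02 0.04 0.04]
tang(-y) 2.10 radial(out) 2.64
t 18.9167 p [ 0.6196 -0.1255  0.1253] yaw 0.6006 q7 -0.24 F [ 1.    3.25 -0.33] T [0.4  0.14 0.58] gap 0.233 grip 30.3
wrench []
wrench_grip [([0.6194, -0.1275, 0.1083], 0.91)]
wrench_hinge [([0.5484, -0.1773, 0.1099], 0.63)]
```

Much of the load is a yaw couple (Tz 0.62), and that would break the hinge early. I'll take some yaw back and pull with force instead.

>>> {"op": "apply_moves", "data": {"linear": [[0.03,0,0],[0.05,0.1,0],[0.05,0.2,0],[0.05,0.2,0]], "delta_rot": [[0.006,0,-0.03],[0.012,0,-0.06],[0.012,0,-0.06],[0.012,0,-0.06]], "fingers": [0,0,0,0]}}

```text
time: 19.45
eef_pos: [0.6191, -0.1248, 0.1247]
eef_rot: [-0.038, 0.942, 0.321, 0.092]
ft_force: [-3.3, 8.4, 0.7]
finger_gap: 0.234
grip_force: 30.3
```

```bash
python3 -c "
from h import *
ten()
p=snap('scene');net(p,'wrench','wrench_grip','wrench_hinge','screw_corner')"
```

```text
F [-3.22  7.54  0.07] T [ 1.286  1.207 -0.209] std [0.26 0.33 0.28 0.04 0.02 0.01]
tang(-y) 7.94 radial(out) 2.06
t 19.6 p [ 0.6191 -0.1248  0.1247] yaw 0.6553 q7 -0.19 F [-3.4   7.47 -0.03] T [ 1.32  1.18 -0.2 ] gap 0.234 grip 30.3
wrench [([0.5275, -0.1937, 0.1111], 0.76)]
wrench_grip [([0.617, -0.1237, 0.1079], 0.92), ([0.7419, -0.0083, 0.0018], 0.44)]
wrench_hinge []
screw_corner []
```

>>> {"op": "apply_moves", "data": {"linear": [[0,0.29,0],[-0.01,0.58,0],[-0.03,0.87,-0.01],[-0.05,1.15,-0.01],[-0.05,1.15,-0.01]], "delta_rot": [[-0.006,0,0.029],[-0.012,0,0.058],[-0.018,0,0.087],[-0.023,0,0.112],[-0.023,0,0.112]], "fingers": [0,0,0,0,0]}}

```text
time: 20.27
eef_pos: [0.6256, -0.1346, 0.1245]
eef_rot: [-0.031, 0.959, 0.267, 0.093]
ft_force: [-4.2, 6.7, 0.6]
finger_gap: 0.229
grip_force: 30.0
```

```bash
python3 -c "
from h import *
ten()
arc((.5245,-.192),[.05,.1])
p=snap('scene');net(p,'wrench','wrench_hinge')"
```

```text
F [-3.81  6.81  0.28] T [1.195 1.278 0.126] std [0.44 0.18 0.33 0.04 0.03 0.  ]
tang(-y) 7.80 radial(out) 0.27
t 20.4167 p [ 0.6256 -0.1345  0.1246] yaw 0.5431 q7 -0.28 F [-3.2   6.9   0.39] T [1.25 1.32 0.13] gap 0.231 grip 30.0
radius 0.11629496169380572 dir 0.5167073422843226
0.05 [-0.03, 0.58, -0.01] [-0.01, 0.001, 0.049]
0.1 [-0.09, 1.16, -0.03] [-0.02, 0.001, 0.098]
wrench [([0.5257, -0.1957, 0.11], 0.98)]
wrench_hinge [([0.5472, -0.1784, 0.1095], 0.62)]
```

>>> {"op": "apply_moves", "data": {"linear": [[0,0.29,0],[-0.02,0.58,-0.01],[-0.05,0.87,-0.02],[-0.08,1.16,-0.03],[-0.08,1.16,-0.03]], "delta_rot": [[-0.005,0,0.024],[-0.01,0,0.048],[-0.015,0,0.071],[-0.02,0,0.094],[-0.02,0,0.094]], "fingers": [0,0,0,0,0]}}

```text
time: 20.98
eef_pos: [0.6309, -0.1446, 0.1245]
eef_rot: [-0.026, 0.97, 0.221, 0.094]
ft_force: [-3.9, 7.1, 0.4]
finger_gap: 0.234
grip_force: 30.0
```

```bash
python3 -c "
from h import *
ten()
arc((.5245,-.192),[.05,.1])
p=snap('scene');net(p,'wrench','wrench_hinge')
p=snap('top');net(p,'wrench','wrench_hinge')"
```

```text
F [-3.6   7.16  0.57] T [1.324 1.344 0.146] std [0.37 0.16 0.05 0.03 0.04 0.02]
tang(-y) 8.02 radial(out) -0.14
t 21.1333 p [ 0.6308 -0.1444  0.1245] yaw 0.4474 q7 -0.35 F [-3.99  7.29  0.51] T [1.33 1.34 0.14] gap 0.23 grip 30.0
radius 0.11648855756780449 dir 0.4205234988776266
0.05 [-0.03, 0.58, -0.01] [-0.01, 0.0, 0.049]
0.1 [-0.09, 1.16, -0.03] [-0.019, 0.001, 0.098]
wrench [([0.5267, -0.1951, 0.1094], 0.94)]
wrench_hinge [([0.5522, -0.1821, 0.1108], 0.6)]
wrench [([0.7779, 0.1789, 0.0021], 0.6), ([0.5243, -0.1911, 0.1091], 0.5)]
wrench_hinge [([0.5521, -0.1807, 0.1084], 0.7)]
```

>>> {"op": "apply_moves", "data": {"linear": [[0,0.29,0],[-0.02,0.58,-0.01],[-0.05,0.87,-0.02],[-0.08,1.16,-0.03],[-0.08,1.16,-0.03]], "delta_rot": [[-0.005,0,0.027],[-0.01,0,0.053],[-0.016,0,0.08],[-0.021,0,0.106],[-0.021,0,0.106]], "fingers": [0,0,0,0,0]}}

```text
time: 21.85
eef_pos: [0.6354, -0.1558, 0.1247]
eef_rot: [-0.021, 0.981, 0.168, 0.095]
ft_force: [-2.7, 7.0, -0.9]
finger_gap: 0.231
grip_force: 30.0
```

```bash
cat >> h.py <<'E'
def mom(n=3):
    L=[]
    for i in range(n): r.snapshot("top");s=r.read_state();L.append(np.r_[s["ft_force"],s["ft_torque"]])
    m=np.mean(L,0);p,R,s=pose();M=R.as_matrix();F=m[:3];T=m[3:]
    y=M[:,1];o=np.array([-y[1],y[0],0])
    W=p-M[:,2]*.23            # assumed force sensor point
    Tt=T+np.cross(W-p,F)      # moment about TCP
    d=p-np.array([.5245,-.192,p[2]])
    print("tang %.2f rad %.2f Fz %.2f Tz %.3f couple@TCP %.3f screw %.3f pin %.3f | yaw %.4f dir %.4f r %.4f T@TCP %s t %.2f"%(-F@y,F@o,F[2],T[2],Tt[2],Tt[2]-F@y*.116,Tt[2]-F@y*.086,np.arctan2(M[1,0],M[0,0]),np.arctan2(d[1],d[0]),np.linalg.norm(d),Tt.round(2),s["time"]))
E
python3 -c "
from h import *
mom()"
```

```text
tang 6.99 rad -0.82 Fz -0.17 Tz 0.224 couple@TCP -0.089 screw 0.722 pin 0.512 | yaw 0.3398 dir 0.3167 r 0.1167 T@TCP [-0.18  0.52 -0.09] t 22.00
```

>>> {"op": "apply_moves", "data": {"linear": [[-0.02,0.29,0],[-0.05,0.58,-0.01],[-0.08,0.87,-0.02],[-0.12,1.16,-0.03],[-0.12,1.16,-0.03]], "delta_rot": [[-0.005,0,0.026],[-0.01,0,0.051],[-0.015,0,0.077],[-0.02,0,0.102],[-0.02,0,0.102]], "fingers": [0,0,0,0,0]}}

```text
time: 22.42
eef_pos: [0.6386, -0.1671, 0.1248]
eef_rot: [-0.016, 0.988, 0.117, 0.096]
ft_force: [-3.1, 6.4, -1.3]
finger_gap: 0.236
grip_force: 30.0
```

```bash
python3 -c "
from h import *
mom()"
```

```text
tang 6.89 rad -0.96 Fz -0.56 Tz 0.285 couple@TCP -0.023 screw 0.775 pin 0.569 | yaw 0.2363 dir 0.2158 r 0.1167 T@TCP [-0.19  0.5  -0.02] t 22.57
```

>>> {"op": "apply_moves", "data": {"linear": [[-0.03,0.29,0],[-0.06,0.58,-0.01],[-0.09,0.87,-0.02],[-0.14,1.16,-0.03],[-0.14,1.16,-0.03]], "delta_rot": [[-0.005,0,0.025],[-0.01,0,0.049],[-0.015,0,0.074],[-0.02,0,0.098],[-0.02,0,0.098]], "fingers": [0,0,0,0,0]}}

```text
time: 22.98
eef_pos: [0.6405, -0.1776, 0.1248]
eef_rot: [-0.011, 0.993, 0.068, 0.097]
ft_force: [-2.7, 6.9, -0.9]
finger_gap: 0.231
grip_force: 30.0
```

```bash
python3 -c "
from h import *
mom()"
```

```text
tang 7.86 rad -0.91 Fz -0.73 Tz 0.403 couple@TCP 0.051 screw 0.963 pin 0.727 | yaw 0.1373 dir 0.1246 r 0.1169 T@TCP [-0.19  0.44  0.05] t 23.13
```

The pin moment is about 0.73 N m, close to break-over, so I'm taking smaller steps.

>>> {"op": "apply_moves", "data": {"linear": [[-0.02,0.2,0],[-0.04,0.4,0],[-0.06,0.58,-0.01],[-0.06,0.58,-0.01]], "delta_rot": [[-0.003,0,0.015],[-0.006,0,0.03],[-0.009,0,0.045],[-0.009,0,0.045]], "fingers": [0,0,0,0]}}

```text
time: 23.47
eef_pos: [0.641, -0.1821, 0.1247]
eef_rot: [-0.01, 0.994, 0.045, 0.097]
ft_force: [-1.7, 8.7, -0.1]
finger_gap: 0.232
grip_force: 30.0
```

```bash
python3 -c "
from h import *
mom()
p=snap('scene');net(p,'wrench','wrench_hinge','wrench_grip','screw_corner')
p=snap('top');net(p,'wrench','wrench_hinge','wrench_grip')"
```

```text
tang 8.56 rad -1.17 Fz -0.24 Tz 0.262 couple@TCP -0.123 screw 0.870 pin 0.613 | yaw 0.0913 dir 0.0856 r 0.1169 T@TCP [-0.01  0.45 -0.12] t 23.62
wrench []
wrench_hinge []
wrench_grip [([0.6398, -0.1842, 0.1054], 0.64)]
screw_corner [([0.563, 0.1613, -0.0016], 0.6)]
wrench [([0.7432, -0.0126, 0.0025], 0.74), ([0.5265, -0.1907, 0.1124], 0.45)]
wrench_hinge [([0.5545, -0.189, 0.1076], 0.67)]
wrench_grip []
```

>>> {"op": "apply_moves", "data": {"linear": [[-0.02,0.2,0],[-0.04,0.4,0],[-0.06,0.58,-0.01],[-0.06,0.58,-0.01]], "delta_rot": [[-0.004,0,0.018],[-0.007,0,0.036],[-0.011,0,0.054],[-0.011,0,0.054]], "fingers": [0,0,0,0]}}

```text
time: 24.4
eef_pos: [0.6412, -0.1873, 0.1246]
eef_rot: [-0.008, 0.995, 0.018, 0.097]
ft_force: [-0.7, 9.8, 0.2]
finger_gap: 0.232
grip_force: 30.1
```

```bash
python3 -c "
from h import *
mom()"
```

```text
tang 9.74 rad -0.71 Fz -0.35 Tz 0.191 couple@TCP -0.244 screw 0.885 pin 0.593 | yaw 0.0358 dir 0.0417 r 0.1168 T@TCP [-0.16  0.53 -0.24] t 24.55
```

The handle's yaw now runs about 1.45 times faster than the grip's direction, and the pin moment has fallen from 0.73 to 0.59 N m. So the hinge has broken over by about 0.12 rad, well short of the stop at 0.36. One small step more for certainty, then I ease off.

>>> {"op": "apply_moves", "data": {"linear": [[-0.02,0.2,0],[-0.04,0.4,0],[-0.05,0.5,-0.01],[-0.05,0.5,-0.01]], "delta_rot": [[-0.005,0,0.025],[-0.01,0,0.05],[-0.014,0,0.068],[-0.014,0,0.068]], "fingers": [0,0,0,0]}}

```text
time: 24.88
eef_pos: [0.6411, -0.1932, 0.1248]
eef_rot: [-0.003, 0.995, -0.017, 0.097]
ft_force: [-0.5, 9.8, -0.3]
finger_gap: 0.234
grip_force: 30.0
```

```bash
python3 -c "
from h import *
mom()
p=snap('top');net(p,'wrench','wrench_hinge','wrench_grip')
q=p['color'][210:290,360:466];cv2.imwrite('pics/b1.png',cv2.resize(q,None,fx=6,fy=6,interpolation=cv2.INTER_CUBIC))"
```

```text
tang 8.30 rad -1.13 Fz -0.48 Tz 0.107 couple@TCP -0.265 screw 0.698 pin 0.449 | yaw -0.0338 dir -0.0090 r 0.1166 T@TCP [-0.04  0.49 -0.27] t 25.03
wrench [([0.5238, -0.1919, 0.1105], 0.61)]
wrench_hinge [([0.5572, -0.1874, 0.1108], 0.45)]
wrench_grip []
```

View pics/b1.png

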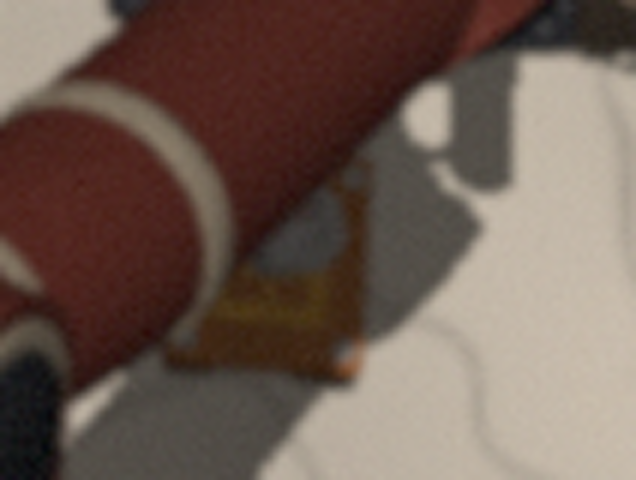

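The pin moment is now 0.45 N m, about 0.2 rad broken over and clear of the stop. The top view only shows the ring still in place at about (300,230) of the crop, with the handle hidden by the arm. Easing back now.

>>> {"op": "apply_moves", "data": {"linear": [[0,-0.3,0],[0,-0.6,0],[-0.03,-0.9,0],[-0.05,-1.2,0],[-0.08,-1.4,0],[-0.1,-1.6,0],[-0.1,-1.6,0]], "delta_rot": [[0.006,0,-0.03],[0.012,0,-0.06],[0.018,0,-0.09],[0.024,0,-0.12],[0.029,0,-0.145],[0.034,0,-0.168],[0.034,0,-0.168]], "fingers": [0,0,0,0,0,0,0]}}

```text
time: 25.82
eef_pos: [0.6404, -0.1775, 0.1249]
eef_rot: [-0.012, 0.993, 0.07, 0.097]
ft_force: [-1.3, 7.9, -0.4]
finger_gap: 0.231
grip_force: 30.0
```

```bash
python3 -c "
from h import *
mom()"
```

```text
tang 8.46 rad -0.01 Fz -0.42 Tz 0.351 couple@TCP -0.029 screw 0.953 pin 0.699 | yaw 0.1387 dir 0.1226 r 0.1168 T@TCP [-0.23  0.48 -0.03] t 25.97
```

It is straight again at the same direction as before the break (0.123 against 0.125), so the screw has held. Unloading the rest now.

>>> {"op": "apply_moves", "data": {"linear": [[0,-0.25,0],[0,-0.5,0],[0,-0.75,0],[0,-0.9,0],[0,-0.9,0]], "delta_rot": [[0.002,0,-0.01],[0.004,0,-0.02],[0.006,0,-0.03],[0.007,0,-0.035],[0.007,0,-0.035]], "fingers": [0,0,0,0,0]}}

```text
time: 26.38
eef_pos: [0.6398, -0.1741, 0.1258]
eef_rot: [-0.008, 0.991, 0.086, 0.099]
ft_force: [-0.4, 2.0, -2.4]
finger_gap: 0.235
grip_force: 30.0
```

```bash
python3 -c "
from h import *
mom()"
```

```text
tang 1.49 rad -0.57 Fz -1.89 Tz 0.200 couple@TCP 0.133 screw 0.306 pin 0.261 | yaw 0.1725 dir 0.1551 r 0.1168 T@TCP [0.07 0.43 0.13] t 26.53
```

>>> {"op": "apply_moves", "data": {"linear": [[0,-0.25,0],[0,-0.5,0],[0,-0.7,0],[0,-0.7,0]], "delta_rot": [[0.005,0,-0.025],[0.01,0,-0.05],[0.013,0,-0.065],[0.013,0,-0.065]], "fingers": [0,0,0,0]}}

```text
time: 26.87
eef_pos: [0.6386, -0.1667, 0.1259]
eef_rot: [-0.012, 0.988, 0.119, 0.098]
ft_force: [-1.9, 0.1, -2.7]
finger_gap: 0.234
grip_force: 30.0
```

```bash
python3 -c "
from h import *
mom()
wd((0,0,5),(0,0,10),(0,0,20),(0,0,60))"
```

```text
tang 1.18 rad -2.74 Fz -2.88 Tz 0.002 couple@TCP -0.051 screw 0.086 pin 0.051 | yaw 0.2392 dir 0.2168 r 0.1169 T@TCP [-0.14  0.27 -0.05] t 27.02
(0, 0, 5) -> tool cm [0.099, 0.0, -0.49]
(0, 0, 10) -> tool cm [0.197, 0.0, -0.98]
(0, 0, 20) -> tool cm [0.394, 0.001, -1.961]
(0, 0, 60) -> tool cm [1.183, 0.003, -5.882]
```

>>> {"op": "apply_moves", "data": {"linear": [[-0.1,0,0],[0.0,0,-0.49],[0.1,0,-0.98],[0.2,0,-1.47],[0.3,0,-1.96],[0.4,0,-2.5],[0.6,0,-3.5],[0.9,0,-5],[1.1,0,-6],[1.1,0,-6]], "delta_rot": [[0,0,0],[0,0,0],[0,0,0],[0,0,0],[0,0,0],[0,0,0],[0,0,0],[0,0,0],[0,0,0],[0,0,0]], "fingers": [0,0,0,0,0,0,0,0,0,0]}}

```text
time: 27.85
eef_pos: [0.6401, -0.1674, 0.1908]
eef_rot: [-0.01, 0.988, 0.119, 0.102]
ft_force: [0.5, 0.1, -2.8]
finger_gap: 0.233
grip_force: 30.0
```

```bash
python3 -c "
from h import *
st()
p=snap('scene','l1');net(p,'wrench','wrench_grip','screw_corner','screw_seat')
p=snap('top');net(p,'wrench','wrench_grip','mat')
goal(.611,.179,.186,.211)
P,R,s=pose();print('pitch',R.as_matrix()[2,0])"
```

```text
t 27.85 p [ 0.6401 -0.1674  0.1908] yaw 0.2406 q7 -0.58 F [ 0.46  0.1  -2.82] T [-0.16  0.42 -0.05] gap 0.233 grip 30.0
wrench []
wrench_grip [([0.6377, -0.1695, 0.1754], 0.89)]
screw_corner []
screw_seat []
wrench [([0.6295, 0.4058, 0.0009], 0.59), ([0.5252, -0.1891, 0.1692], 0.55)]
wrench_grip []
mat [([0.5594, 0.1583, -0.0013], 0.68)]
lin cm [5.46, -34.18, 1.16] rot [-0.003, -0.199, 0.029]
pitch 0.19723782119884492
```

```bash
python3 -c "
from h import *
P,R,s=pose();M=R.as_matrix();print(R.inv().apply([.611-P[0],.179-P[1],0])*100,R.inv().apply([0,0,.211-.2406]))"
```

```text
[  5.47069199 -34.18064844   1.12002468] [-5.83823951e-03  1.64494256e-05  2.90185232e-02]
```

>>> {"op": "apply_moves", "data": {"linear": [[5.5,-34.2,1.1],[5.5,-34.2,1.1],[5.5,-34.2,1.1],[5.5,-34.2,1.1],[5.5,-34.2,1.1],[5.5,-34.2,1.1],[5.5,-34.2,1.1],[5.5,-34.2,1.1],[5.5,-34.2,1.1],[5.5,-34.2,1.1],[5.5,-34.2,1.1],[5.5,-34.2,1.1]], "delta_rot": [[-0.006,0,0.029],[-0.006,0,0.029],[-0.006,0,0.029],[-0.006,0,0.029],[-0.006,0,0.029],[-0.006,0,0.029],[-0.006,0,0.029],[-0.006,0,0.029],[-0.006,0,0.029],[-0.006,0,0.029],[-0.006,0,0.029],[-0.006,0,0.029]], "fingers": [0,0,0,0,0,0,0,0,0,0,0,0]}}

```text
time: 29.3
eef_pos: [0.6117, 0.1772, 0.1873]
eef_rot: [-0.01, 0.99, 0.103, 0.099]
ft_force: [0.4, -0.6, -3.4]
finger_gap: 0.233
grip_force: 30.0
```

```bash
python3 -c "
from h import *
st()
for n in ('scene','top'):
  p=snap(n);net(p,'wrench','wrench_grip','wrench_hinge','mat','screw_corner','screw_seat')
P,R,s=pose()
for z in (.06,.03,.024): print(z,R.inv().apply([.611-P[0],.179-P[1],z-P[2]])*100)
"
```

```text
t 29.3 p [0.6117 0.1772 0.1873] yaw 0.2084 q7 -1.18 F [ 0.35 -0.57 -3.44] T [-0.12  0.41  0.04] gap 0.233 grip 30.0
wrench [([0.4983, 0.1537, 0.1733], 0.78)]
wrench_grip [([0.6107, 0.1765, 0.1696], 0.67)]
wrench_hinge [([0.6175, -0.005, -0.0013], 0.4)]
mat [([0.561, 0.163, -0.0019], 0.92)]
screw_corner [([0.5356, -0.199, 0.1211], 0.49)]
screw_seat [([0.5263, -0.1938, 0.1099], 0.46)]
wrench [([0.4988, 0.1606, 0.1685], 0.9)]
wrench_grip []
wrench_hinge [([0.5269, 0.1596, 0.1662], 0.9)]
mat [([0.5574, 0.1572, -0.0062], 0.72)]
screw_corner [([0.5352, -0.2015, 0.1221], 0.56)]
screw_seat [([0.525, -0.1923, 0.1135], 0.45)]
0.06 [-2.56620569e+00  6.24358201e-03  1.24533402e+01]
0.03 [-3.16080656e+00  5.92948992e-03  1.53938248e+01]
0.024 [-3.27972674e+00  5.86667150e-03  1.59819217e+01]
```

The wrench is level and over the mat, so I'm lowering it.

>>> {"op": "apply_moves", "data": {"linear": [[-0.7,0,3.5],[-1.4,0,7],[-2.1,0,10],[-2.6,0,12.5],[-3.0,0,14.5],[-3.2,0,15.5],[-3.25,0,15.9],[-3.25,0,15.9]], "delta_rot": [[0,0,0],[0,0,0],[0,0,0],[0,0,0],[0,0,0],[0,0,0],[0,0,0],[0,0,0]], "fingers": [0,0,0,0,0,0,0,0]}}

```text
time: 30.67
eef_pos: [0.6114, 0.1789, 0.0246]
eef_rot: [-0.01, 0.99, 0.104, 0.099]
ft_force: [0.3, 0.6, -3.2]
finger_gap: 0.235
grip_force: 30.0
```

```bash
python3 -c "
from h import *
avg(3);st()"
```

```text
F [-0.56 -0.21 -3.14] T [-0.066  0.412 -0.006] std [0.68 0.44 0.27 0.04 0.02 0.03]
t 30.8167 p [0.6126 0.1792 0.0266] yaw 0.2104 q7 -1.0 F [ 0.38 -0.83 -3.46] T [-0.1   0.45  0.02] gap 0.236 grip 30.0
```

>>> {"op": "apply_moves", "data": {"linear": [[-0.03,0,0.15],[-0.06,0,0.3],[-0.09,0,0.45],[-0.11,0,0.55],[-0.11,0,0.55]], "delta_rot": [[0,0,0],[0,0,0],[0,0,0],[0,0,0],[0,0,0]], "fingers": [0,0,0,0,0]}}

```text
time: 31.23
eef_pos: [0.6114, 0.1793, 0.0206]
eef_rot: [-0.011, 0.989, 0.104, 0.1]
ft_force: [-3.2, -0.1, 3.7]
finger_gap: 0.232
grip_force: 30.0
```

```bash
python3 -c "
from h import *
avg(3);st()"
```

```text
F [-3.25  0.49  5.65] T [-0.019  0.779  0.035] std [0.26 0.38 0.15 0.04 0.   0.02]
t 31.3833 p [0.6115 0.1793 0.0206] yaw 0.2102 q7 -0.99 F [-2.93  0.18  5.84] T [-0.05  0.78  0.05] gap 0.233 grip 30.0
```

Contact with the mat at about 9 N. I'll open moderately, to about 47 mm, and then lift clear.

>>> {"op": "apply_moves", "data": {"linear": [[0.02,0,-0.15],[0.02,0,-0.15],[0.02,0,-0.15],[0.02,0,-0.15],[0.5,0,-2],[1,0,-5],[1.8,0,-9],[2.4,0,-12],[2.4,0,-12]], "delta_rot": [[0,0,0],[0,0,0],[0,0,0],[0,0,0],[0,0,0],[0,0,0],[0,0,0],[0,0,0],[0,0,0]], "fingers": [0.3,0.45,0.5,0.5,0.5,0.5,0.5,0.5,0.5]}}

```text
time: 32.13
eef_pos: [0.6156, 0.179, 0.1488]
eef_rot: [-0.011, 0.989, 0.104, 0.106]
ft_force: [1.0, 0.3, 0.4]
finger_gap: 0.504
grip_force: 0.0
```

```bash
python3 -c "
from h import *
st()
p=snap('scene');net(p,'wrench','wrench_grip','wrench_hinge','screw_corner','screw_seat','seam_gauge','thread_spool','button_jar','pencil_pot','clothes_brush','resin_button')
cv2.imwrite('pics/end.png',p['color'])
p=snap('wrist');net(p,'wrench','wrench_grip','wrench_hinge','mat')"
```

```text
t 32.1333 p [0.6156 0.179  0.1488] yaw 0.21 q7 -1.13 F [1.02 0.25 0.39] T [-0.08  0.24 -0.01] gap 0.504 grip 0.0
wrench [([0.4939, 0.156, 0.0042], 0.98)]
wrench_grip [([0.6093, 0.1773, 0.0059], 0.72)]
wrench_hinge [([0.5274, 0.1622, 0.0049], 0.72)]
screw_corner [([0.538, -0.2016, 0.1231], 0.39)]
screw_seat [([0.5269, -0.1928, 0.1038], 0.43)]
seam_gauge [([0.6216, -0.0062, -0.0006], 0.66)]
thread_spool [([0.7445, -0.0094, -0.0001], 0.88), ([0.6072, 0.1764, 0.0037], 0.62)]
button_jar [([0.7851, 0.1745, 0.0023], 0.83)]
pencil_pot [([0.6692, -0.3581, 0.0001], 0.62)]
clothes_brush [([0.6271, 0.3989, 0.0015], 0.85), ([0.7421, -0.0086, -0.0006], 0.33)]
resin_button [([0.4041, 0.0017, -0.0025], 0.41)]
wrench [([0.5007, 0.157, 0.0064], 0.82)]
wrench_grip [([0.6098, 0.181, 0.0003], 0.77)]
wrench_hinge [([0.5281, 0.1641, 0.0038], 0.6)]
mat [([0.5575, 0.159, 0.0009], 0.7), ([0.7451, -0.0079, -0.0017], 0.48)]
```

View pics/end.png

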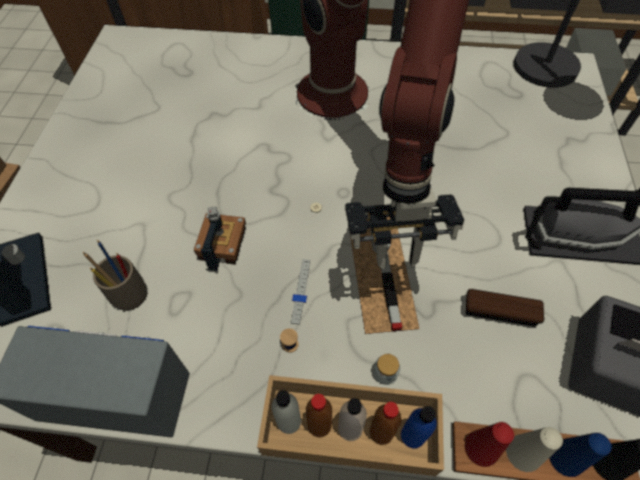

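The wrench lies flat on the mat, with its butt at (396,325). The gauge, spool, jar, pot, brush and button all stand where they were, and the gripper is clear.

```bash
python3 -c "
from h import *
print(r.job_done())"
```

```text
the job is handed in; nothing more can be done
None
```

The job is handed in (no verdict came back): the screw was pulled clockwise until the hinge broke over at about 0.2 rad by force and yaw readings, short of its 0.36 stop, and the wrench was eased off, lifted away and laid flat on its mat, with the other things where they stood.

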